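# Four clicks on the defibrillator selector, then the test key

## Task

The defibrillator lies face up on the desk. With the fingertips, turn its large pointer knob exactly four clicks clockwise (seen from above) from where it stands, so that it rests in that click position, and then press the round test key fully down and let it spring back. Push the knob round with a closed or single fingertip, do not take it between the fingers; leave the small plain knob and the things lying around where they are, and finish clear of everything.

Things in the scene. Friction and masses are not known exactly. Their poses are not given: they have to be found in the camera images.
- case: portable defibrillator, fixed, a grey-blue box 230 (x) by 300 (y) mm with a flat top 85 mm above its origin, at any yaw within 0.4 rad. Origin: centre of its underside, z up, x to the dark screen side, -x towards the robot. On top: pointer knob (axis at x -5, y 55 mm), test key (x -45, y -90), small plain knob (x 55, y -90)
- selector_top (a point): on the axis of the large black pointer knob, at its top, 33 mm above the case top. A disc 64 mm across, 8 mm high carries a straight bar 12 mm wide, 8 to 33 mm above the case top, reaching 40 mm from the axis to its pointing end (white line) and 26 mm to its tail. x: along the bar to the pointing end, z up; turns with it. Nine white ticks round it, 30 degrees apart, mark the clicks
- pointer_end (a point): middle of the pointing end of the bar, 40 mm from the knob's axis, 20 mm above the case top; turns with the knob
- selector (a joint): angle of the pointer knob, rad, grows clockwise from above. Click positions every 30 degrees: 0, 0.524 ... 4.189 (nine), then end stops. Starts in one of the first four. Past half-way it snaps to the next by itself; it resists most on leaving a position, about 0.13 N m (4 N at 30 mm). At 0 the pointer lies 60 degrees clockwise of the case's x axis
- key_top (a point): centre of the top of the round white test key, 26 mm across, in a black housing on the case top; it is pressed straight down 6 mm against a spring
- key (a joint): travel of the test key, m: 0 up, 0.006 fully down (about 5 N); springs back
- volume (a joint): angle of the small plain round knob (24 mm across, 18 mm high, no pointer), rad; to be left alone
- volume_mark (a point): a point on the rim of the small plain knob's top, 10 mm from its axis and 18 mm above the case top
- oximeter: pulse oximeter clip, pale grey, 32 by 58 by 29 mm, on the case; leave. Origin at the middle of its underside
- vial: amber vial, 24 mm across, 42 high, standing on the case; leave. Origin at the middle of its underside
- battery: black battery pack 55 by 100 by 32 mm in front of the case; leave. Origin at the middle of its underside
- phone: phone lying flat, 74 by 150 by 9 mm, beside the case; leave. Origin at the middle of its underside
- mug: blue mug, 76 mm across and 95 high, beside the case; leave. Origin at the middle of its underside
- thermos: steel bottle, 68 mm across and 220 high, behind the case; leave. Origin at the middle of its underside
- probe: test probe, a pen 13 mm thick, about 140 long, lying behind the case; leave. Origin at the middle of its underside

How it is judged (in metres and radians):
On the way, in this order (a step that is already met when the one before it is completed fails the run):
1. the pointer knob rests four clicks clockwise of its start (distance of pointer_end from where it was at the start of the episode between 0.0647 and 0.0731 m and value of joint selector above 1.8326 rad and velocity of joint selector between -0.1 and 0.1 rad/s), for 0.2 s.
2. the test key is pressed fully down (distance of pointer_end from where it was at the start of the episode between 0.0647 and 0.0731 m and value of joint selector above 1.8326 rad and value of joint key above 0.0045 m), for 0.04 s.
At the end, for the whole second after the job is handed in: The pointer knob rests four click positions (within 0.4 of a click, 12 degrees) clockwise of where it started, and the test key, pressed down at least 4.5 mm after that, is up again (within 1.5 mm) (all of step 1 and value of joint key below 0.0015 m); the robot touches nothing.
It fails at once if the test key is pressed while the knob is not four clicks on (not (distance of pointer_end from where it was at the start of the episode between 0.0647 and 0.0731 m and value of joint selector above 1.8326 rad) and value of joint key above 0.003 m).
It fails at once if the pointer knob is taken between the fingers (y of the grasp point in the frame of selector_top between -0.004 and 0.004 m and x of the grasp point in the frame of selector_top between -0.028 and 0.042 m and z of the grasp point in the frame of selector_top between -0.05 and 0.012 m).
It fails at once if the small plain knob is turned by more than about 17 degrees (distance of volume_mark from where it was at the start of the episode above 0.003 m).
It fails at once if something lying around is moved more than 20 mm or lifted (distance of any of oximeter, vial, battery, phone, mug, thermos, probe from where it was at the start of the episode above 0.02 m).
It also fails if it takes over 61 s, if anything falls off the work surface, if the arm or the gripper's body presses on something with over 40 N, if the wrist force passes 120 N, or if a joint passes its speed limit or range.

## Robot

A 6-joint arm with a two-finger parallel gripper is mounted at the origin on the work surface. World frame = base frame: x ahead of the robot, y to its left, z up, the work surface at z = 0. Lengths are in mm, angles in rad, forces in N, time in s.
With the tool pointing down it reaches from about 375 to 975 mm from the base axis. Payload 3.8 kg.
Tool frame: the origin (TCP) lies where the fingers leave the gripper's body, on its centre line; the fingertips stand 73 mm ahead of it and the grasp point (between the pads) lies 54 mm ahead of it; z points along the fingers, y is the line along which they close (so a half turn about z gives the same grasp; the last joint's range is limited). The gripper opens to 85 mm and grips with 20 to 120 N. Pads are 22 mm wide; open, the fingers measure 114 mm over their backs; the gripper's body (76 mm by 85 mm) begins 54 mm behind the grasp point. The pads swing forward as they close: fully open they stand 13 mm farther back than shut.
Start: joints at [-1.258, 0.264, 1.604, -0, 1.274, -0.037], TCP at [231.324, -634.12, 303.88] pointing down, gripper open.
Joint ranges: [-2.63, 2.63], [-0.94, 2.18], [0.31, 2.57], [-1.31, 4.45], [0, 2.66], [-2.55, 2.55]. Speed limits (rad/s): [2.57, 2.57, 3.14, 3.14, 3.14, 3.14].

## Interface

Orientations are given as a rotation vector (axis times angle).
In Python, from station import status, vision, ctrl gives the robot as it stands.
- The arm moves only by the shell command python3 -m jog 'ROWS' [FORCE]. ROWS is JSON, a list of rows, each a list of 7 numbers: the turn, a rotation vector about the world's x, y, z in rad, then the shift along the world's x, y, z in m, then the finger opening in m, from 0 to 0.0854. A call has 1 to 8 rows; each row shifts and turns the commanded pose from where the row before left it; what a row does not reach is not made up. A row lasts 1/8 s, in which the tool goes at most 62.5 mm and 10.7 degrees, less where a joint would pass 70% of its speed; a pose out of reach is approached as far as the arm can. A call with a gripper value outside its range is refused whole. The fingers move at their own pace and stop on an object; FORCE is the grip in N (left out, the last holds). Time passes only in rows, so rows that do not move let the fingers close. It gives the time, the measured TCP pose, the force, the opening and the grip force at its end, in the units of the state.
- status.get_state(): the state, without advancing time (a new reading comes with each control period).
- vision.snapshot(name): name is "scene" or "top" or "wrist"; returns a dict with "img" (400x640x3 uint8, red, green, blue), "fov_y" (degrees; the focal length in pixels is half the picture's height over the tangent of half this angle, whatever the lens; pixels are square), "cx", "cy" (the principal point, pixels), "position" and "rotation" of the camera in the world. Camera axes: x right, y down, z forward; pixel columns grow to the right and rows downward; lengths in mm; the calibration is good to about 2 mm. The wrist camera is an equidistant fisheye: a pixel r from the principal point sees the ray r / f radians off the axis. A picture is of the moment at which its call begins. There is no depth.
- ctrl.close_job(): hands the job in; it is judged then, once.
The state is a dict: "clock": time; "joint_pos": joint angles; "joint_vel": joint speeds; "joint_torque": joint torques, N m; "tool_pos": TCP position; "eef_rot": TCP orientation; "ft_force": force on the tool from outside, world axes, zero at the start; "ft_torque": the same for the moment, N m; "opening": opening from 0.0 (shut) to 1.0 (fully open); "gripper_force": force on a finger pad.
Only numpy, scipy, OpenCV 4.12 (cv2) and the standard library are available. Lean on these libraries where they do the work, as an engineer would, in place of code of your own. Each camera call takes 0.05 s, during which the arm holds its last target. There are 200 camera calls.

## Working session

There is one attempt and no reset: what is moved stays moved. The work goes in short steps, Python scripts to look and compute and a shell command to move; the robot and the scene stay as the last step left them, time stands still between calls to the robot, and variables do not carry over. Pictures are saved under pics/ and viewed, at most 10 in all, crops included, and the job is handed in when it is done.

```bash
mkdir -p pics; ls
python3 - <<'E'
from station import status, vision
import cv2
for n in ("top","scene"):
    s=vision.snapshot(n); cv2.imwrite(f"pics/{n}0.png",s["img"][:,:,::-1])
    print(n,{k:v for k,v in s.items() if k!="img"})
print(status.get_state())
E
```

```text
pics
top {'fov_y': 45.6679908982782, 'cx': 312.310410256959, 'cy': 199.2971545629126, 'position': array([ 506.92141393,   41.4655043 , 1201.84973569]), 'rotation': array([-2.18092727,  2.20106845, -0.12116859])}
scene {'fov_y': 47.19471420291011, 'cx': 318.7171280794252, 'cy': 200.82565977815065, 'position': array([1001.82891139, -619.41509881,  563.14203754]), 'rotation': array([-2.07527325, -0.59262048,  0.3422971 ])}
{'clock': 0.1, 'joint_pos': array([-1.25790848e+00,  2.64668261e-01,  1.60528348e+00,  1.15463729e-05,
        1.27374490e+00, -3.69141194e-02]), 'joint_vel': array([ 3.19726378e-04, -1.31792379e-03, -2.63309225e-03,  1.32346741e-04,
        4.69338744e-04,  2.50865388e-05]), 'joint_torque': array([ 7.99367808e-04, -5.16706252e+01, -3.68590879e+01,  4.68843643e-05,
        6.33582822e-03, -2.26660273e-05]), 'tool_pos': array([ 231.1546672 , -633.60614745,  302.66797199]), 'eef_rot': array([-3.09161101e+00, -5.46302370e-01,  4.37129044e-04]), 'ft_force': array([-0.01072934, -0.47273578, -0.05322945]), 'ft_torque': array([-0.01798949,  0.02105645,  0.00961158]), 'gripper_force': 0.0, 'opening': 1.0013521173490683}
```

View pics/top0.png

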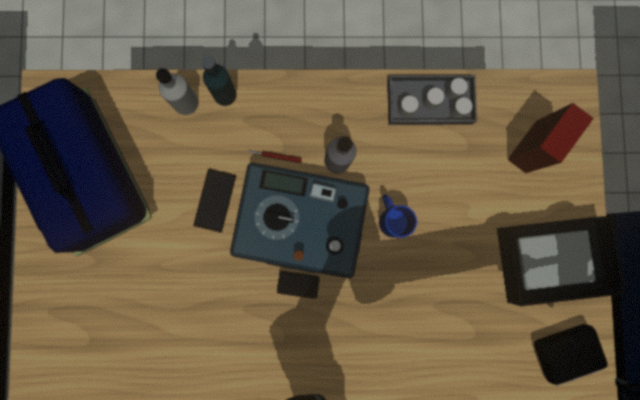

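The top view shows the case with its knob at about (278,218), the test key at (335,246), the vial at (299,255), the small knob at (342,202) and the oximeter at (323,191). The white line points right, ending near (291,219).

```bash
cat > h.py <<'E'
import numpy as np, cv2
from scipy.spatial.transform import Rotation as R
def ray(s,u,v,fish=False):
    f=200/np.tan(np.radians(s["fov_y"]/2)); x,y=u-s["cx"],v-s["cy"]
    if fish:
        r=np.hypot(x,y); t=r/f; d=np.array([x/r*np.sin(t),y/r*np.sin(t),np.cos(t)]) if r>0 else np.array([0,0,1.])
    else: d=np.array([x/f,y/f,1])
    return R.from_rotvec(s["rotation"]).apply(d)
def onz(s,u,v,z,fish=False):
    d=ray(s,u,v,fish); p=s["position"]; return p+d*(z-p[2])/d[2]
E
python3 - <<'E'
from h import *
from station import vision
s=vision.snapshot("top"); im=s["img"]
c=im[140:310,180:430,::-1]; cv2.imwrite("pics/top1.png",cv2.resize(c,None,fx=3.2,fy=3.2,interpolation=cv2.INTER_CUBIC))
# case contour: grey-blue
hsv=cv2.cvtColor(im,cv2.COLOR_RGB2HSV); print(hsv[240,260],hsv[260,320],hsv[180,250])
m=((hsv[...,0]>85)&(hsv[...,0]<118)&(hsv[...,1]>50)&(hsv[...,2]>40)).astype(np.uint8)
m[:, :180]=0; m[:,375:]=0; m[:140]=0; m[310:]=0
m=cv2.morphologyEx(m,cv2.MORPH_OPEN,np.ones((3,3)))
k=max(cv2.findContours(m,0,2)[0],key=cv2.contourArea)
b=cv2.boxPoints(cv2.minAreaRect(k)); print(b)
for q in b: print(q,onz(s,*q,85)[:2])
C=np.mean([onz(s,*q,85) for q in b],0); print(C)
for n,q,z in (("knob",(278,218),118),("key",(335,246),95)): print(n,onz(s,*q,z))
E
```

```text
[99 76 70] [100  80  67] [98 55 70]
[[231.49997 254.5    ]
 [249.65384 163.73077]
 [367.15384 187.23077]
 [348.99997 278.     ]]
[231.49997 254.5    ] [473.46562143 200.79793672]
[249.65384 163.73077] [686.55371484 158.84414502]
[367.15384 187.23077] [ 628.54212431 -119.11893517]
[348.99997 278.     ] [415.94993919 -72.36650827]
[551.12784994  42.03915958  85.        ]
knob [555.95221522  90.8871152  118.        ]
key [490.72879254 -39.98815149  95.        ]
```

View pics/top1.png

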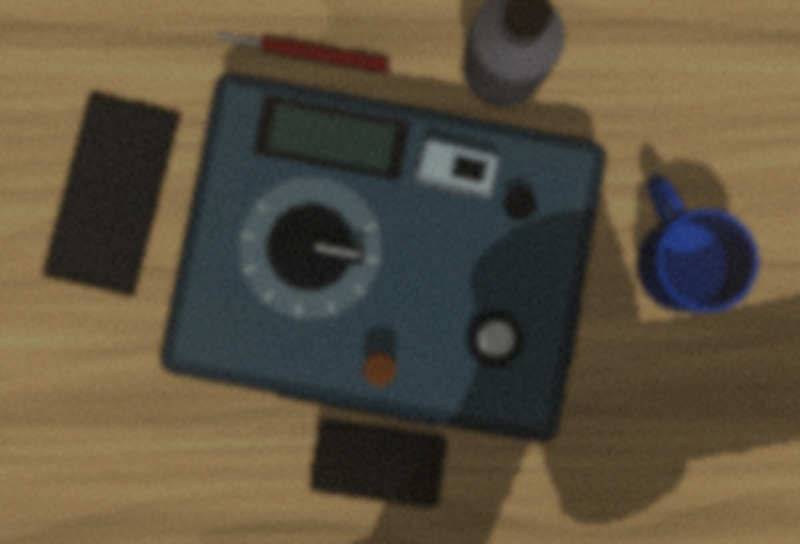

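View pics/scene0.png

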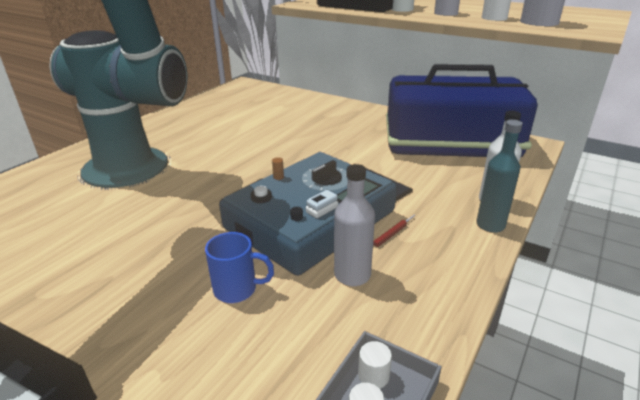

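The crop shows the pointer end at about (365,255) and the knob centre at (308,247). That is 90° clockwise of the case x axis, so the knob starts at click 1. The scene view shows the region between the robot and the case is free. I'll fly above the knob with the gripper closing and the tool yawed so that its y axis lies along the bar.

```bash
R='[0,0,0.1625,0.0216,0.0433,0,0]'; python3 -m jog '[[0,0,0.1625,0.0216,0.0433,0,0],[0,0,0.1625,0.0216,0.0433,0,0],[0,0,0.1625,0.0216,0.0433,0,0],[0,0,0.1625,0.0216,0.0433,0,0],[0,0,0.1625,0.0216,0.0433,0,0],[0,0,0.1625,0.0216,0.0433,0,0],[0,0,0.1625,0.0216,0.0433,0,0],[0,0,0.1625,0.0216,0.0433,0,0]]' 30
python3 -m jog '[[0,0,0.1625,0.0216,0.0433,0,0],[0,0,0.1625,0.0216,0.0433,0,0],[0,0,0.1625,0.0216,0.0433,0,0],[0,0,0.1625,0.0216,0.0433,0,0],[0,0,0.1625,0.0216,0.0433,0,0],[0,0,0.1625,0.0216,0.0433,0,0],[0,0,0.1625,0.0216,0.0433,0,0],[0,0,0.1625,0.0216,0.0433,0,0]]'
python3 - <<'E'
from h import *
from station import vision,status
s=vision.snapshot("wrist"); cv2.imwrite("pics/w0.png",s["img"][:,:,::-1]); np.save("w0.npy",s,allow_pickle=True)
print({k:v for k,v in s.items() if k!="img"}); st=status.get_state(); print(st["tool_pos"],st["joint_pos"],R.from_rotvec(st["eef_rot"]).as_matrix())
E
```

```text
clock: 1.15
tool_pos: [404.4, -286.2, 303.7]
eef_rot: [-2.126, -2.313, -0.0]
ft_force: [0.2, -0.5, -0.5]
opening: -0.0
gripper_force: 0.0
clock: 2.15
tool_pos: [577.3, 60.2, 303.6]
eef_rot: [-0.292, -3.128, 0.0]
ft_force: [0.7, 0.4, 0.5]
opening: -0.006
gripper_force: 0.0
{'fov_y': 65.70646984690485, 'cx': 327.12295376673126, 'cy': 197.6932853289727, 'position': array([495.58202103,  75.71654465, 372.75351925]), 'rotation': array([2.20908129, 1.83294607, 0.30612334])}
[579.3530887   64.90823167 303.66163556] [ 0.06678804  0.08972613  1.80768017  0.00460343  1.24165874 -1.32618877] [[-0.98396686  0.17833737  0.00223444]
 [ 0.17834592  0.98395749  0.0045155 ]
 [-0.00139331  0.00484161 -0.99998731]]
```

View pics/w0.png

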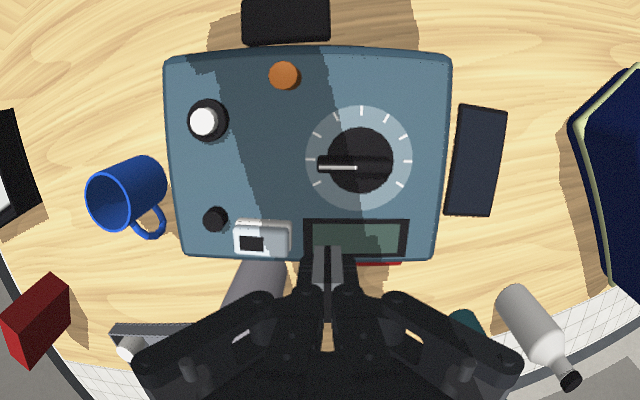

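The wrist view shows the knob disc centred at about (360,160), the bar end at (318,163), the key top at (204,121), the oximeter at (262,240) and the vial at (284,75). I'll cast these to world coordinates.

Run:
```python
from h import *
s=np.load("w0.npy",allow_pickle=True).item(); im=s["img"]
P=lambda n,u,v,z: print(n,np.round(onz(s,u,v,z,True),1))
hsv=cv2.cvtColor(im,cv2.COLOR_RGB2HSV); V=hsv[...,2]
m=np.zeros(V.shape,np.uint8); m[120:200,305:410]=(V[120:200,305:410]<75)
k=max(cv2.findContours(m,0,2)[0],key=cv2.contourArea); print(cv2.boundingRect(k),cv2.minEnclosingCircle(k))
m2=np.zeros(V.shape,np.uint8); m2[95:150,180:235]=(V[95:150,180:235]>150)
M=max(cv2.findContours(m2,0,2)[0],key=cv2.contourArea); (u,v),r=cv2.minEnclosingCircle(M); print(u,v,r)
for z in (95,99): P("key",u,v,z)
for z in (85,93): P("disc",360,160,z)
P("end118",318,163,118);P("end line118",320,167,118);P("lineinner",356,167,118)
for c in ((164,57),(450,57),(433,260),(187,253)): P("corner",*c,85)
for t in ((313,132),(334,116),(362,110),(390,116),(408,135),(408,161),(403,186),(318,185)): P("tick",*t,85)
c=im[90:220,180:430,::-1]; cv2.imwrite("pics/w0c.png",cv2.resize(c,None,fx=3.2,fy=3.2,interpolation=cv2.INTER_CUBIC))
```

```text
(317, 127, 76, 66) ((354.5, 161.0), 38.564979553222656)
202.5 121.0 13.756916999816895
key [493. -43.  95.]
key [493.  -41.3  99. ]
disc [561.4  95.1  85. ]
disc [559.6  94.5  93. ]
end118 [550.   57.6 118. ]
end line118 [553.7  58.6 118. ]
lineinner [559.2  88.5 118. ]
corner [417.8 -74.6  85. ]
corner [475.2 198.4  85. ]
corner [687.2 160.2  85. ]
corner [ 629.1 -112.7   85. ]
tick [527.   56.4  85. ]
tick [515.9  78.2  85. ]
tick [514.8 104.7  85. ]
tick [524.5 129.8  85. ]
tick [545.1 144.6  85. ]
tick [570.4 141.4  85. ]
tick [594.7 133.4  85. ]
tick [578.5  51.   85. ]
```

View pics/w0c.png

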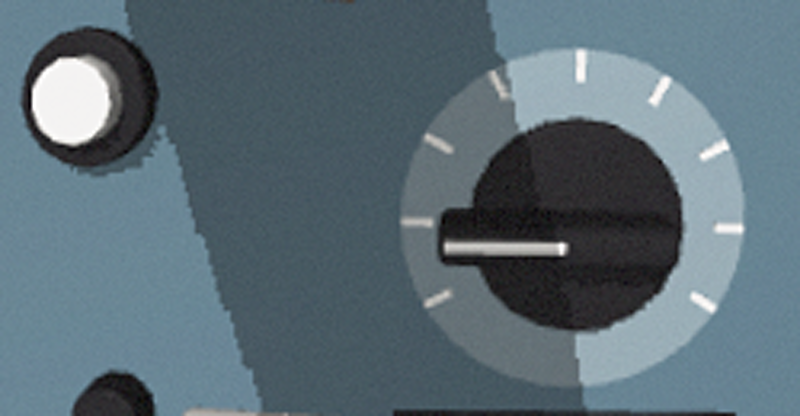

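```bash
python3 -m jog '[[0,0,0,0.003,-0.002,-0.03,0],[0,0,0,0,0,-0.04,0],[0,0,0,0,0,-0.04,0],[0,0,0,0,0,-0.019,0],[0,0,0,0,0,0,0],[0,0,0,0,0,0,0]]'
python3 - <<'E'
from h import *
from station import status, vision
s=status.get_state(); t=s["tool_pos"]; print(t,s["ft_force"])
K=np.array([560,95.5]); a=np.radians(-101); p=np.array([np.cos(a),np.sin(a)]); n=np.array([-p[1],p[0]])
v=t[:2]-K; print("r,off",v@p,v@n); w=28*p+19*n; print("approach",w-v)
q=[R.from_euler('z',-5*i,degrees=True).apply([*w,0])[:2] for i in range(25)]
print(np.round(np.diff(q,axis=0)/1000,4).tolist())
im=vision.snapshot("wrist")["img"]; cv2.imwrite("pics/w1.png",im[:,:,::-1])
sc=vision.snapshot("scene"); np.save("sc.npy",sc,allow_pickle=True); cv2.imwrite("pics/sc1.png",cv2.resize(sc["img"][120:260,200:420,::-1],None,fx=3.5,fy=3.5,interpolation=cv2.INTER_CUBIC))
E
```

```text
clock: 2.95
tool_pos: [581.1, 56.7, 176.6]
eef_rot: [0.301, 3.124, 0.001]
ft_force: [1.1, -0.2, 0.3]
opening: 0.002
gripper_force: 0.0
[581.09430296  56.66100463 176.55824989] [ 1.11347251 -0.18083605  0.25195927]
r,off 34.100430879189915 28.117570886739752
approach [-7.78603834  7.72806332]
[[-0.0028, -0.001], [-0.0028, -0.0008], [-0.0029, -0.0005], [-0.0029, -0.0003], [-0.003, -0.0], [-0.0029, 0.0002], [-0.0029, 0.0005], [-0.0029, 0.0007], [-0.0028, 0.001], [-0.0027, 0.0012], [-0.0026, 0.0014], [-0.0024, 0.0017], [-0.0023, 0.0019], [-0.0021, 0.0021], [-0.0019, 0.0022], [-0.0017, 0.0024], [-0.0015, 0.0025], [-0.0013, 0.0027], [-0.001, 0.0028], [-0.0008, 0.0028], [-0.0005, 0.0029], [-0.0003, 0.0029], [-0.0, 0.003], [0.0002, 0.0029]]
```

View pics/w1.png

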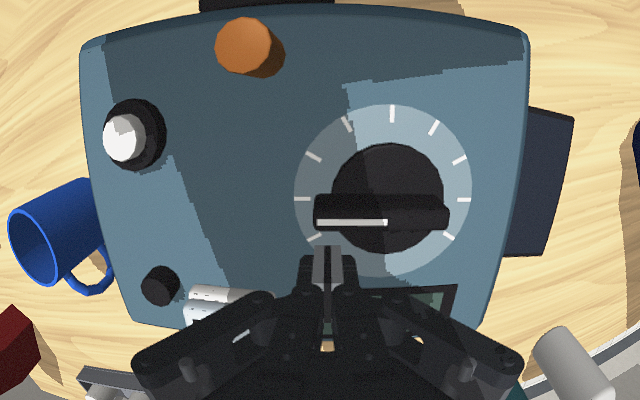

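View pics/sc1.png

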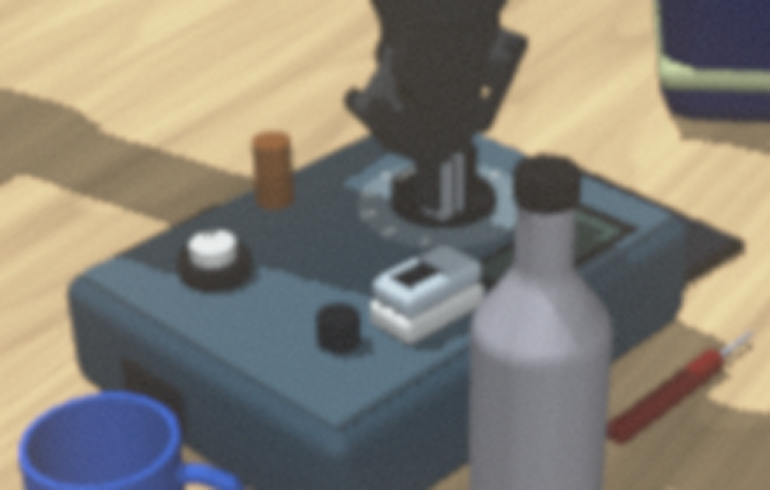

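The wrist view shows the fingertip just to the +x side of the bar, with the disc at about (388,197), the bar end at (315,212) and the key top at (122,138). In the scene crop the key top is at about (213,243) and the finger is clear of the oximeter.

Run:
```python
from h import *
from station import status, vision
w=vision.snapshot("wrist"); sc=np.load("sc.npy",allow_pickle=True).item()
s=status.get_state(); print(s["tool_pos"],s["clock"])
print("disc",onz(w,388,197,93,True)[:2],"line",onz(w,318,221,118,True)[:2],onz(w,386,222,118,True)[:2])
def tri(p,d,q,e):
    d/=np.linalg.norm(d);e/=np.linalg.norm(e)
    k=np.linalg.lstsq(np.c_[d,-e],q-p,rcond=None)[0]; a,b=p+k[0]*d,q+k[1]*e; return (a+b)/2,np.linalg.norm(a-b)
print("key",tri(w["position"],ray(w,122,138,True),sc["position"],ray(sc,260.9,189.4)))
```

```text
[581.20399458  56.72196959 176.939364  ] 3.1
disc [557.56309913  94.33649517] line [553.37438544  58.12393325] [559.89850598  88.40848065]
key (array([494.01602382, -37.78028742, 104.38675218]), np.float64(0.5747359170960318))
```

```bash
python3 -m jog '[[0,0,0,-0.004,0.0035,-0.002,0],[0,0,0,-0.004,0.004,0,0],[0,0,-0.0873,-0.0028,-0.001,0,0],[0,0,-0.0873,-0.0028,-0.0008,0,0],[0,0,-0.0873,-0.0029,-0.0005,0,0],[0,0,-0.0873,-0.0029,-0.0003,0,0],[0,0,-0.0873,-0.003,0,0,0],[0,0,-0.0873,-0.0029,0.0002,0,0]]'
python3 -m jog '[[0,0,-0.0873,-0.0029,0.0005,0,0],[0,0,-0.0873,-0.0029,0.0007,0,0],[0,0,-0.0873,-0.0028,0.001,0,0],[0,0,-0.0873,-0.0027,0.0012,0,0],[0,0,-0.0873,-0.0026,0.0014,0,0],[0,0,-0.0873,-0.0024,0.0017,0,0],[0,0,0,0,0,0,0]]'
python3 - <<'E'
from h import *
from station import status, vision
w=vision.snapshot("wrist");cv2.imwrite("pics/w2.png",w["img"][:,:,::-1])
t=status.get_state()["tool_pos"]; v=t[:2]-[559.5,95]; a=np.radians(-161); p=np.array([np.cos(a),np.sin(a)]); print(t,v@p,v@[-p[1],p[0]])
E
```

```text
clock: 4.1
tool_pos: [554.1, 62.1, 172.9]
eef_rot: [-1.104, -2.941, 0.0]
ft_force: [-1.0, -0.3, 0.5]
opening: 0.001
gripper_force: 0.0
clock: 4.97
tool_pos: [537.8, 68.6, 172.9]
eef_rot: [-1.823, -2.559, 0.0]
ft_force: [-0.2, 0.6, -0.5]
opening: -0.001
gripper_force: 0.0
[538.07572443  68.51949537 172.93138617] 28.87825954083497 18.0627471633743
```

View pics/w2.png

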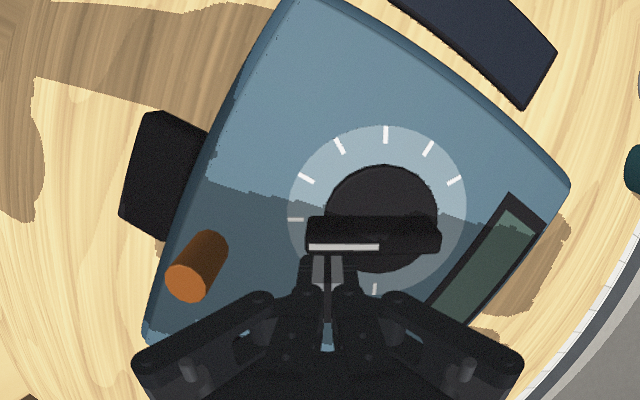

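The wrist view shows the bar level in front of the fingertips, with its end at (306,240). It has been pushed about two clicks. The vial at (190,280) is untouched. I'll continue the arc.

```bash
python3 -m jog '[[0,0,-0.0873,-0.0023,0.0019,0,0],[0,0,-0.0873,-0.0021,0.0021,0,0],[0,0,-0.0873,-0.0019,0.0022,0,0],[0,0,-0.0873,-0.0017,0.0024,0,0],[0,0,-0.0873,-0.0015,0.0025,0,0],[0,0,-0.0873,-0.0013,0.0027,0,0]]'
python3 -m jog '[[0,0,-0.0873,-0.001,0.0028,0,0],[0,0,-0.0873,-0.0008,0.0028,0,0],[0,0,-0.0873,-0.0005,0.0029,0,0],[0,0,-0.0873,-0.0003,0.0029,0,0],[0,0,-0.0873,0,0.003,0,0],[0,0,-0.0873,0.0002,0.0029,0,0],[0,0,0,0,0,0,0],[0,0,0,0,0,0,0]]'
python3 - <<'E'
from h import *
from station import status, vision
w=vision.snapshot("wrist");cv2.imwrite("pics/w3.png",w["img"][:,:,::-1]); np.save("w3.npy",w,allow_pickle=True)
s=status.get_state();t=s["tool_pos"]; v=t[:2]-[559.5,95]; a=np.radians(139); p=np.array([np.cos(a),np.sin(a)]); print(t,v@p,v@[-p[1],p[0]],s["ft_force"])
E
```

```text
clock: 5.78
tool_pos: [527.5, 82.2, 172.9]
eef_rot: [2.426, 1.996, 0.0]
ft_force: [0.1, -0.3, 0.2]
opening: 0.007
gripper_force: 0.0
clock: 6.78
tool_pos: [525.1, 99.3, 172.9]
eef_rot: [2.858, 1.305, 0.0]
ft_force: [0.7, 0.2, 0.3]
opening: 0.001
gripper_force: 0.0
[525.11555674  99.31405845 172.87016399] 28.78054573246127 19.30236321295754 [-0.47658765 -0.37540378  0.07736534]
```

View pics/w3.png

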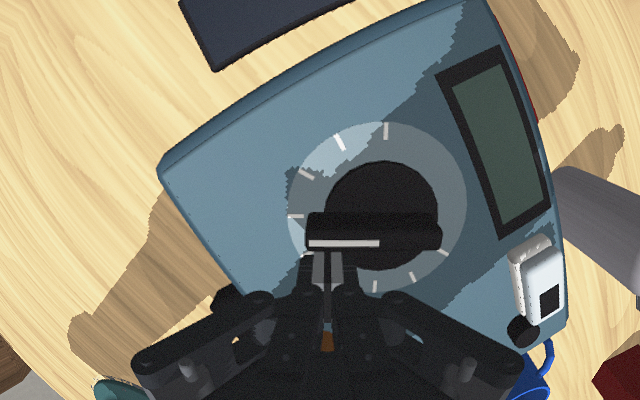

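The wrist view shows the bar level again, with its line from (308,243) to (378,243) and the pointer at the third tick from the last (index 5 of 8 as expected). The vial lies behind the finger, so I'll back off only 4 mm and lift straight up. I'll check the angle and vial position numerically.

```bash
python3 -m jog '[[0,0,0,-0.0025,-0.003,0,0],[0,0,0,0,0,0.02,0],[0,0,0,0,0,0.04,0],[0,0,0,0,0,0.03,0],[0,0,0,0,0,0,0],[0,0,0,0,0,0,0]]'
python3 - <<'E'
from h import *
from station import status, vision
w=np.load("w3.npy",allow_pickle=True).item()
d=onz(w,308,243,118,True)-onz(w,378,243,118,True); print("angle before lift",np.degrees(np.arctan2(d[1],d[0])))
w=vision.snapshot("wrist");cv2.imwrite("pics/w4.png",w["img"][:,:,::-1])
V=w["img"].min(axis=2); m=(V>140).astype(np.uint8)
for k in cv2.findContours(m,0,2)[0]:
    (c,sz,a)=cv2.minAreaRect(k)
    if 25<max(sz)<60 and min(sz)<8 and abs(c[0]-350)<80 and 120<c[1]<260:
        b=cv2.boxPoints(((c),sz,a)); e=[onz(w,*q,118,True)[:2] for q in b]; L=[e[1]-e[0],e[2]-e[1]]; l=max(L,key=np.linalg.norm)
        print(c,sz,"line angle mod180",np.degrees(np.arctan2(l[1],l[0]))%180)
t=status.get_state()["tool_pos"]; print(t, "to key", np.array([493,-38])-t[:2])
E
```

```text
clock: 7.58
tool_pos: [522.0, 96.2, 262.0]
eef_rot: [-2.859, -1.302, 0.002]
ft_force: [-0.2, -0.0, -0.3]
opening: -0.0
gripper_force: 0.0
angle before lift 138.7864546035128
(338.0, 180.0) (4.0, 44.0) line angle mod180 139.10237542762772
[521.6963987   96.14351128 261.34183132] to key [ -28.6963987  -134.14351128]
```

View pics/w4.png

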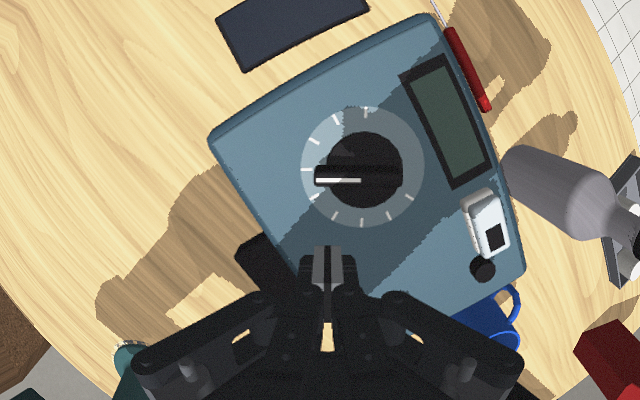

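The wrist view shows the pointer line at 139.1°, against a target of about 138.5°. It rests on tick index 5, clear of the finger. Now I'll go over the key.

```bash
python3 -m jog '[[0,0,0,-0.008,-0.04,0,0],[0,0,0,-0.010,-0.05,0,0],[0,0,0,-0.010,-0.044,0,0],[0,0,0,0,0,-0.035,0],[0,0,0,0,0,-0.03,0],[0,0,0,0,0,0,0],[0,0,0,0,0,0,0]]'
python3 - <<'E'
from h import *
from station import status, vision
s=vision.snapshot("wrist"); st=status.get_state(); print(st["tool_pos"],st["ft_force"])
im=s["img"]; m=(im.min(axis=2)>150).astype(np.uint8)
cv2.imwrite("pics/w5.png",im[:,:,::-1])
E
```

```text
clock: 8.5
tool_pos: [494.7, -37.5, 197.9]
eef_rot: [-2.859, -1.302, 0.001]
ft_force: [0.9, -0.4, 0.7]
opening: 0.003
gripper_force: 0.0
[495.24951858 -37.55240425 198.67171369] [-0.02624905  0.46204893  0.07456629]
```

View pics/w5.png

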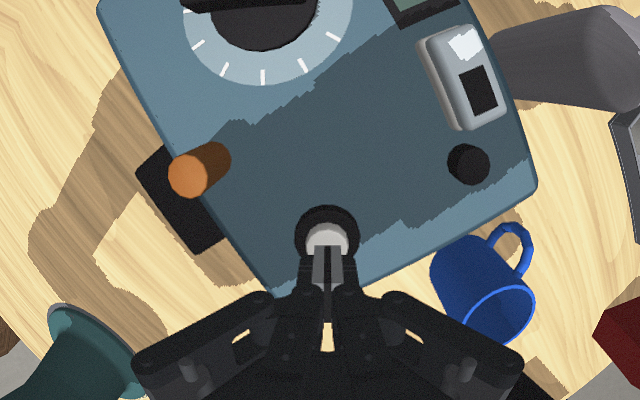

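The wrist view shows the key at (327,240) directly beyond the closed fingertips at (327,250), well centred. I'll press it in steps.

```bash
python3 -m jog '[[0,0,0,-0.001,0,-0.018,0],[0,0,0,0,0,-0.003,0],[0,0,0,0,0,-0.002,0],[0,0,0,0,0,0,0]]'; python3 -m jog '[[0,0,0,0,0,-0.002,0],[0,0,0,0,0,0,0]]'; python3 -m jog '[[0,0,0,0,0,-0.002,0],[0,0,0,0,0,0,0]]'
```

```text
clock: 9.05
tool_pos: [493.5, -37.5, 175.1]
eef_rot: [-2.859, -1.302, 0.001]
ft_force: [-2.4, 0.6, 3.8]
opening: -0.004
gripper_force: 2.0
clock: 9.3
tool_pos: [493.6, -37.5, 173.6]
eef_rot: [-2.859, -1.302, 0.0]
ft_force: [-3.6, 0.7, 8.3]
opening: 0.003
gripper_force: 4.0
clock: 9.55
tool_pos: [493.7, -37.5, 173.4]
eef_rot: [-2.859, -1.302, 0.0]
ft_force: [-8.7, 1.7, 18.8]
opening: 0.001
gripper_force: 9.8
```

The travel stops at TCP z ≈ 173.4. I'll retreat in small steps and read where contact is lost, to confirm the key moved its full travel.

```bash
for i in 1; do python3 -m jog '[[0,0,0,0,0,0.004,0],[0,0,0,0,0,0,0],[0,0,0,0,0,0,0]]'; done | grep -E 'tool|ft'
python3 -m jog '[[0,0,0,0,0,0.001,0],[0,0,0,0,0,0,0]]'| grep -E 'tool|ft'
python3 -m jog '[[0,0,0,0,0,0.001,0],[0,0,0,0,0,0,0]]'| grep -E 'tool|ft'
python3 -m jog '[[0,0,0,0,0,0.001,0],[0,0,0,0,0,0,0]]'| grep -E 'tool|ft'
python3 -m jog '[[0,0,0,0,0,0.001,0],[0,0,0,0,0,0,0]]'| grep -E 'tool|ft'
python3 -m jog '[[0,0,0,0,0,0.001,0],[0,0,0,0,0,0,0]]'| grep -E 'tool|ft'
```

```text
tool_pos: [493.9, -37.6, 174.9]
ft_force: [-0.6, 0.9, 3.7]
tool_pos: [493.9, -37.6, 175.9]
ft_force: [0.9, 1.0, 3.1]
tool_pos: [493.8, -37.6, 176.9]
ft_force: [0.6, 2.2, 3.1]
tool_pos: [493.8, -37.6, 178.0]
ft_force: [1.8, 1.2, 2.2]
tool_pos: [493.6, -37.7, 178.9]
ft_force: [1.8, 0.2, 2.5]
tool_pos: [493.2, -37.7, 179.6]
ft_force: [1.1, 0.5, 1.2]
```

Contact lasts until z ≈ 179.5, which is 6 mm above the stop, so the key was fully down. I'll lift clear and check the pointer numerically.

```bash
python3 -m jog '[[0,0,0,0,0,0.03,0],[0,0,0,0,0,0.05,0],[0,0,0,0,0,0.05,0],[0,0,0,-0.02,-0.03,0,0],[0,0,0,-0.02,-0.03,0,0],[0,0,0,0,0,0,0],[0,0,0,0,0,0,0],[0,0,0,0,0,0,0]]'
python3 - <<'E'
from h import *
from station import status, vision
w=vision.snapshot("wrist"); V=w["img"].min(axis=2); m=(V>120).astype(np.uint8)
for k in cv2.findContours(m,0,2)[0]:
    (c,sz,a)=cv2.minAreaRect(k); P=onz(w,*c,118,True)[:2]
    if np.hypot(*(P-[559.5,95]))<35:
        e=[onz(w,*q,118,True)[:2] for q in cv2.boxPoints((c,sz,a))]; l=max([e[1]-e[0],e[2]-e[1]],key=np.linalg.norm); print(P,np.linalg.norm(l),np.degrees(np.arctan2(l[1],l[0]))%180)
sc=vision.snapshot("scene")["img"].astype(int); o=np.load("sc.npy",allow_pickle=True).item()["img"].astype(int)
# key top rows in the scene picture, before and now
for im in (o,sc):
    y,x=np.where(im[175:205,245:278].min(axis=2)>135); print("key px",len(y),y.min()+175,x.mean()+245) if len(y) else print(0)
E
```

```text
clock: 12.18
tool_pos: [453.8, -97.1, 309.6]
eef_rot: [-2.858, -1.303, 0.001]
ft_force: [0.2, 0.3, -0.3]
opening: -0.002
gripper_force: 0.0
key px 112 184 259.74107142857144
key px 84 187 260.26190476190476
```

```bash
python3 -m jog '[[0,0,0,0.02,0.04,0,0],[0,0,0,0.02,0.04,0,0],[0,0,0,0,0,0,0],[0,0,0,0,0,0,0]]' | grep tool
python3 - <<'E'
from h import *
from station import vision
w=vision.snapshot("wrist"); V=w["img"].min(axis=2)
for th in (90,110,130):
  for k in cv2.findContours((V>th).astype(np.uint8),1,2)[0]:
    (c,sz,a)=cv2.minAreaRect(k); P=onz(w,*c,118,True)[:2]
    if np.hypot(*(P-[559.5,95]))<35 and max(sz)>15:
        e=[onz(w,*q,118,True)[:2] for q in cv2.boxPoints((c,sz,a))]; l=max([e[1]-e[0],e[2]-e[1]],key=np.linalg.norm); print(th,P,np.linalg.norm(l),np.degrees(np.arctan2(l[1],l[0]))%180)
n=vision.snapshot("scene")["img"]; o=np.load("sc.npy",allow_pickle=True).item()["img"]
g=lambda i:i.min(axis=2)
print(g(o)[178:206:1,260],g(n)[178:206:1,260])
E
```

```text
tool_pos: [493.5, -17.4, 309.6]
90 [556.90429924  89.42065687] 65.19777626778355 171.47460166514225
90 [544.63028696 102.4925676 ] 148.30819815213772 170.74871532038654
110 [544.45936413 108.72363847] 32.20011731319526 138.8474472442518
110 [560.53662888  92.45651492] 65.72108947817603 94.66431852643179
110 [557.96972809  86.84340267] 93.06296239849955 137.04859257330085
130 [544.45936413 108.72363847] 32.200037865162784 138.8486594365535
130 [560.28681342  92.74977705] 66.47718880590905 95.10396840626255
130 [558.55618392  86.89048267] 92.18047800376425 137.0903193995611
[ 82  75  78  76  76  76  82 101 142 188 222 232 233 230 211 179 168 157
 122  77  57  53  52  52  55  71  86  96] [ 77  67  74  75  75  72  79  96 125 142 147 150 152 164 166 166 163 151
 118  77  56  52  49  50  54  68  83  93]
```

The pointer line reads 138.8°. In the scene camera the key's outline rows match the earlier picture (only shaded), so the key is up.

```bash
python3 -c "
from station import ctrl; print(ctrl.close_job())"
```

```text
the job is handed in; nothing more can be done
None
```

The knob was turned four clicks clockwise (the pointer line reads 138.8° against a target of about 138.5°), the test key was pressed its full 6 mm and sprang back, and the job was handed in with the arm clear of everything; I went over the viewing limit, with 11 pictures instead of 10.

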